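# Set the running clearance of a draw-bar clamp

### The arm

A 6-joint arm with a two-finger parallel gripper is mounted at the origin on a cart in front of the work surface, level with it; the furniture and walls round the work are solid. World frame = base frame: x ahead of the robot, y to its left, z up, the work surface at z = 0. Lengths are in m, angles in rad, forces in N, time in s.
With the tool pointing down it reaches from about 0.275 to 1 m from the base axis. Payload 8.4 kg.
Tool frame: the origin (TCP) lies midway between the tips of the shut fingers; the grasp point (between the pads) lies 19 mm behind it (tcp_to_grasp is the distance from the TCP to the grasp point, in m); z points along the fingers, y is the line along which they close (so a half turn about z gives the same grasp; the last joint's range is limited). The gripper opens to 85 mm and grips with 20 to 120 N. Pads are 22 mm wide; open, the fingers measure 114 mm over their backs; the gripper's body (76 mm by 85 mm) begins 54 mm behind the grasp point. The pads swing forward as they close: fully open they stand 13 mm farther back than shut.
Start: joints at [-1.17, 0.353, 1.633, -0, 1.155, -0.002], TCP at [0.245, -0.575, 0.231] pointing down, gripper open.
Joint ranges: [-2.63, 2.63], [-0.92, 2.1], [0.06, 2.66], [-1.3, 4.44], [0, 2.69], [-3.02, 3.02]. Speed limits (rad/s): [2.22, 2.22, 2.79, 3.14, 3.14, 3.14].

### API

Orientations are given as [roll, pitch, yaw] about the fixed x, y, z axes, in that order (R = Rz(yaw) Ry(pitch) Rx(roll)).
In Python, from workcell import get_state, get_image, sign_off, tcp_to_grasp gives the robot as it stands.
- The arm moves only by the tool arm_command, never from a script. Its argument "moves" is a list of rows, each an object of numbers: "grip": the opening, from -1 (shut) to 1 (fully open); "dx", "dy", "dz": the shift along the tool's x, y, z in cm; "turn": the turn about the tool's z in degrees. A call has 1 to 12 rows; each row shifts and turns the commanded pose from where the row before left it, along the tool's axes as they then stand; what a row does not reach is not made up. A row lasts 1/12 s, in which the tool goes at most 41.7 mm and 7.16 degrees, less where a joint would pass 70% of its speed; a pose out of reach is approached as far as the arm can. A call with a gripper value outside its range is refused whole. The fingers move at their own pace and stop on an object; the grip force is fixed at half the most. Time passes only in rows, so rows that do not move let the fingers close. It gives the time, the measured TCP pose, the force, the opening and the grip force at its end, in the units of the state.
- get_state(): the state, without advancing time (a new reading comes with each control period).
- get_image(name): name is "side" or "top" or "wrist"; returns a dict with "frame" (420x560x3 uint8, blue, green, red), "fx", "fy", "cx", "cy" (pixels), "k1" (the pictures are not rectified: a ray, as slopes to the right and down, at radius r is drawn at 1 + k1 r^2 times it, then the intrinsics apply), "R" (3x3) and "t" (3): a world point X has camera coordinates R X + t. Camera axes: x right, y down, z forward; pixel columns grow to the right and rows downward; lengths in m; the calibration is good to about 2 mm. A picture is of the moment at which its call begins. There is no depth.
- sign_off(): hands the job in; it is judged then, once.
The state is a dict: "t": time; "qpos": joint angles; "joint_velocities": joint speeds; "effort": joint torques, N m; "tcp_pos": TCP position; "tool_rot": TCP orientation; "ft_force": force on the tool from outside, world axes, zero at the start; "moment": the same for the moment, N m; "grip_width": finger opening in m; "finger_force": force on a finger pad.
Only numpy, scipy, OpenCV 4.12 (cv2) and the standard library are available. Lean on these libraries where they do the work, as an engineer would, in place of code of your own. Each camera call takes 0.05 s, during which the arm holds its last target. There are 200 camera calls.

### The job

On the blue-based clamp, first pull the sprung bar out by its red knob as far as its stop (it stays there when you let go). Then screw the knurled brass nut down clockwise until it bottoms out, back it off a quarter turn, and finish still gripping the nut there, so that it can be locked in that position. Leave the parts standing around the clamp where they are.

Things in the scene. Friction and masses are not known exactly. Their poses are not given: they have to be found in the camera images.
- clamp_base: Draw-bar clamp, fixed to the bench, its place and yaw differ each time. Blue base plate 125 x 84 mm, 20 mm thick; aluminium bar guide 70 x 54 mm on it up to z = 50 mm; steel boss 32 mm dia, z = 50 to 58 mm; upright steel stud 11 mm dia, top at z = 100 mm. Origin: on the bench, under the nut's axis. z up; its own -x is the way the bar pulls out.
- draw_bar (a joint): Travel of the sprung draw bar in m: 0 = in, 0.030 = out against its stop; it begins 0 to 0.008 out. It slides along the clamp's own -x, level. It takes about 6.5 N to start pulling and 8.5 N near the stop (spring plus friction brake); the brake holds the bar wherever it is left.
- bar_knob (a point): Middle of the bar's red upright pull knob: a round post 20 mm dia, from z = 38 mm (top of the bar's end block, 24 mm square) to z = 72 mm. This point is at z = 58 mm on the post's axis, 85 mm from the nut's axis with the bar in, 115 mm with it out. Moves with the bar; axes as the clamp's.
- nut (a joint): Turn of the knurled brass nut in rad: 0 = bottomed out on the boss (hard stop), growing as it is unscrewed (anticlockwise from above; right-hand thread), stop at 5. It begins 2.2 to 3.4 rad out, started on its stud, and cannot come off. It rises 4 mm a turn and turns against a slight friction of 0.06 N m.
- nut_center (a point): On the nut's axis, 18 mm above its underside: a good height to grip. The nut is round, upright, 40 mm dia, 28 mm high, knurled; underside at z = 58 mm when bottomed out (this point then at z = 76 mm). The stud sticks out of its top. Free space round the nut for fingers above z = 51 mm. Turns and rises with the nut.
- nut_mark (a point): Outer end of the white line on the nut's top face, 19 mm from the axis. Seen from above the line points along the clamp's own -x (towards the red knob) when the nut is bottomed out, and along the clamp's own -y when it is a quarter turn off.
- black_block: Bystander: loose black block standing upright, 30 x 36 mm, 52 mm high, near the clamp. Origin at the centre of its underside. Leave it standing.
- steel_slug: Bystander: loose grey steel cylinder standing upright, 33 mm dia, 46 mm high, near the clamp. Origin at the centre of its underside. Leave it standing.
- bush: Bystander: loose white turned bush standing near the clamp, 45 mm dia, 36 mm high. Origin at the centre of its underside. Leave it standing.

How it is judged:
On the way, in this order (a step that is already met when the one before it is completed fails the run):
1. the draw bar is pulled out to its stop while the nut is still unscrewed (value of joint draw_bar above 0.026 m and value of joint nut above 1 rad), for 0.2 s.
2. the nut is screwed down until it bottoms out, with the bar still out (value of joint nut below 0.12 rad and value of joint draw_bar above 0.026 m), for 0.1 s.
3. the nut is backed off a quarter turn (value of joint nut between 1.27 and 1.87 rad and value of joint draw_bar above 0.026 m), for 0.2 s.
At the end, for the whole second after the job is handed in: The bar is within 4 mm of its out stop; the nut, having been bottomed out (within 7 degrees) after the bar was pulled, stands a quarter turn (90 degrees, 17 either way) back from bottomed, at rest, with the fingers still gripping it (more than 3 N); the bystanders stand upright (all of step 3 and velocity of joint nut between -0.15 and 0.15 rad/s and contact force between the fingers and nut above 3 N and angle between each of black_block, steel_slug, bush's own z axis and vertical below 0.15 rad); the arm keeps its last pose, push and grip.
It fails at once if the black block is pushed more than 25 mm or tipped (distance of black_block from where it was at the start of the episode above 0.025 m or angle between black_block's own z axis and vertical above 0.4 rad).
It fails at once if the steel cylinder is pushed more than 25 mm or tipped (distance of steel_slug from where it was at the start of the episode above 0.025 m or angle between steel_slug's own z axis and vertical above 0.4 rad).
It fails at once if the bush is pushed more than 25 mm or tipped (distance of bush from where it was at the start of the episode above 0.025 m or angle between bush's own z axis and vertical above 0.4 rad).
It also fails if it takes over 54 s, if anything falls off the work surface, if the arm or the gripper's body presses on something with over 40 N, if the wrist force passes 120 N, or if a joint passes its speed limit or range.

## Working session

There is one attempt and no reset: what is moved stays moved. The work goes in short steps, Python scripts to look and compute and a tool call to move; the robot and the scene stay as the last step left them, time stands still between calls to the robot, and variables do not carry over. Pictures are saved under pics/ and viewed, at most 10 in all, crops included, and the job is handed in when it is done.

Besides the shell and the picture viewer there is one more tool, called as name([rows], argument=value, ...), one row to a line, values as JSON. arm_command: Moves the arm, as the interface text tells. Its arguments: {"type":"object","properties":{"moves":{"type":"array"}},"required":["moves"]}

```bash
mkdir -p pics; ls; cat > h.py <<'E'
import numpy as np, cv2, json
from workcell import *
def snap(n,f):
    d=get_image(n); cv2.imwrite(f'pics/{f}.png',d['frame'])
    np.savez(f'pics/{f}.npz',**{k:np.array(v) for k,v in d.items()}); return d
def ray(f,u,v):
    d=np.load(f'pics/{f}.npz'); K=np.array([[d['fx'],0,d['cx']],[0,d['fy'],d['cy']],[0,0,1]],float)
    p=cv2.undistortPoints(np.array([[[u,v]]],float),K,np.array([float(d['k1']),0,0,0]))[0,0]
    R=d['R'];return -R.T@d['t'], R.T@np.array([p[0],p[1],1])
def atz(f,u,v,z):
    o,r=ray(f,u,v); return o+r*(z-o[2])/r[2]
def tri(*obs):
    A=np.zeros((3,3));b=np.zeros(3);L=[]
    for f,u,v in obs:
        o,r=ray(f,u,v); r/=np.linalg.norm(r);P=np.eye(3)-np.outer(r,r);A+=P;b+=P@o;L.append((P,o))
    x=np.linalg.solve(A,b); return x,[round(1e3*np.linalg.norm(P@(x-o)),1) for P,o in L]
def proj(f,X):
    d=np.load(f'pics/{f}.npz');c=d['R']@np.array(X)+d['t'];a=c[:2]/c[2];a=a*(1+float(d['k1'])*(a@a))
    return [round(float(d['fx']*a[0]+d['cx']),1),round(float(d['fy']*a[1]+d['cy']),1)]
E
python3 - <<'E'
from h import *
for n in ['top','side','wrist']:
    d=snap(n,n+'0'); print(n,d['fx'],-d['R'].T@d['t'])
a=[cv2.imread(f'pics/{n}0.png') for n in ['top','side']]
cv2.imwrite('pics/ts.png',cv2.resize(np.vstack(a),(400,600)) if 0 else cv2.resize(np.hstack(a),(800,300)))
print(get_state(),tcp_to_grasp)
E
```

```text
pics
top 429.9705749470527 [ 0.38550331 -0.24560469  1.05228473]
side 499.33994376092846 [ 0.61161514 -0.99258071  0.75257627]
wrist 333.1351099602724 [ 0.31258376 -0.54501513  0.37409067]
{'t': 0.15, 'qpos': array([-1.17040152e+00,  3.53498916e-01,  1.63394818e+00,  1.86722315e-05,
        1.15517472e+00, -2.39360522e-03]), 'joint_velocities': array([ 6.11249313e-04, -3.29113382e-03, -2.76913800e-03,  4.71780057e-04,
       -5.70486073e-05, -1.62381332e-03]), 'effort': array([-1.47227998e-03, -6.05638647e+01, -3.42340243e+01, -1.11430902e-04,
        6.12692282e-03, -1.28185556e-05]), 'tcp_pos': array([ 0.24486445, -0.57465865,  0.23073445]), 'tool_rot': array([-3.14056354e+00, -1.95381689e-05,  4.02780857e-01]), 'ft_force': array([ 0.32697412, -0.41300021, -0.48213893]), 'moment': array([-0.01170339, -0.05223907,  0.03768325]), 'finger_force': 0.0, 'grip_width': 0.08558308667112577} 0.0187
```

View pics/top0.png

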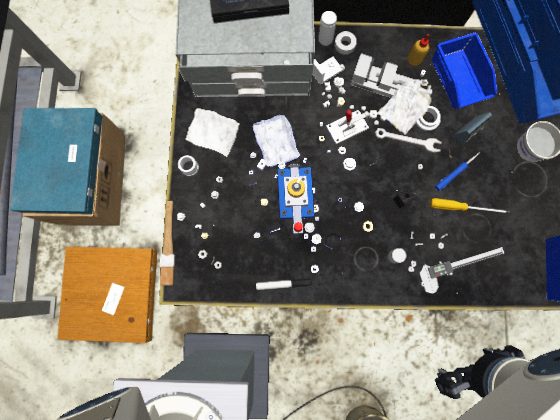

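View pics/side0.png

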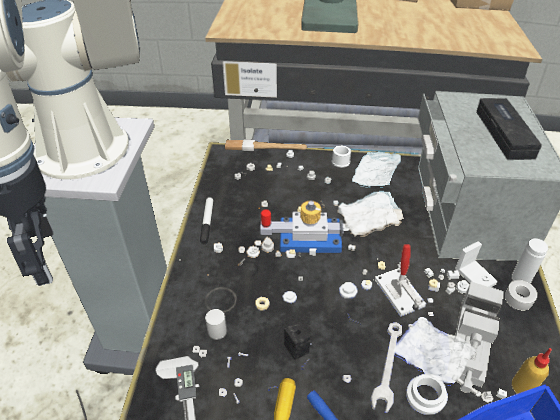

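The top view shows the clamp at about (296,190), with the red knob at (297,227) on the robot's side. The block is at (402,199), the slug at (399,256) and the bush at (188,165). In the side view the nut is at (311,212), the knob at (266,218), the slug at (216,324) and the block at (296,342). Next I'll enlarge the clamp.

```bash
python3 - <<'E'
from h import *
t=cv2.imread('pics/top0.png')[155:240,255:335]; s=cv2.imread('pics/side0.png')[180:265,250:355]
t=cv2.resize(t,None,fx=7,fy=7,interpolation=cv2.INTER_CUBIC)[:, :370] if 0 else cv2.resize(t[:, 12:67],None,fx=7,fy=7,interpolation=cv2.INTER_CUBIC)
s=cv2.resize(s,None,fx=4,fy=7,interpolation=cv2.INTER_CUBIC)[:, :410]
cv2.imwrite('pics/crop.png',np.hstack([t,s])); print(t.shape,s.shape)
# rough
print(tri(('top0',297,227),('side0',266,212)),tri(('top0',296,187),('side0',311,204)))
E
```

```text
(595, 385, 3) (595, 410, 3)
(array([ 0.51635106, -0.26828189,  0.06720484]), [np.float64(1.9), np.float64(1.9)]) (array([ 0.60528591, -0.26398005,  0.09230897]), [np.float64(2.0), np.float64(2.0)])
```

View pics/crop.png

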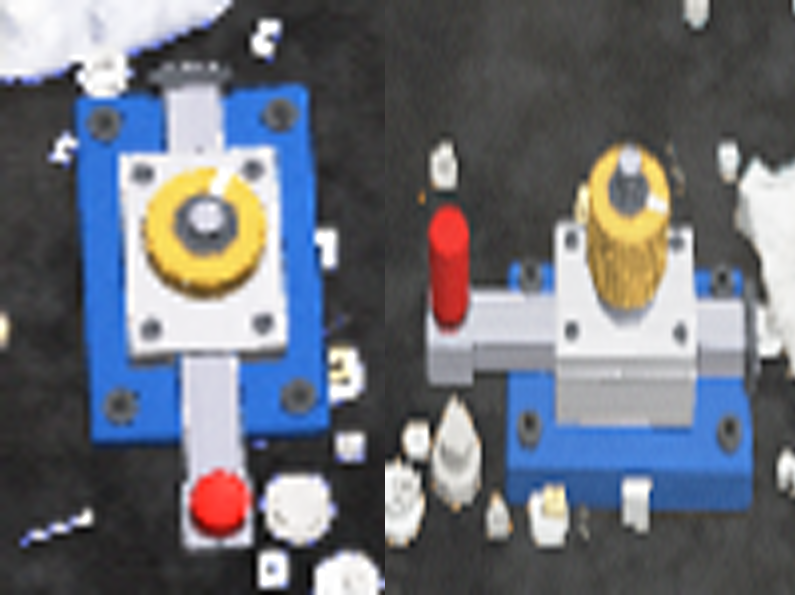

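The crop shows the following points in original pixels:

| Point | Top view | Side view |
|---|---|---|
| Stud top | (296.1,185.6) | (310.9,202.2) |
| Knob top | (297.9,226.0) | (265.6,210.8) |
| White mark end | (298.4,179.6) | (317.2,209.0) |

The base plate corners can also be seen, and they give the yaw.

```bash
python3 - <<'E'
from h import *
T=lambda a,b:('top0',(a+.5)/7-.5+267,(b+.5)/7-.5+155)
S=lambda a,b:('side0',(a-385+.5)/4-.5+250,(b+.5)/7-.5+180)
st=tri(T(207,217),S(630,158)); kn=tri(T(220,500),S(449,218)); mk=tri(T(223,176),S(656,204))
print('stud',st,'knob',kn,'mark',mk)
for n,z,p in [('knob72',.072,T(220,500)),('stud100',.1,T(207,217)),('knob72s',.072,S(449,218)),('stud100s',.1,S(630,158))]: print(n,atz(*p,z))
# plate corners z=.02 in top
C=[atz(*T(*c),.02) for c in [(77,100),(306,86),(328,432),(93,440)]]
print(np.round(C,4)); C=np.array(C)
for i,j in [(0,3),(1,2)]: print('yaw',np.degrees(np.arctan2(*(C[i]-C[j])[[1,0]])))
for i,j in [(0,1),(3,2)]: print('yaw2',np.degrees(np.arctan2(*(C[i]-C[j])[[1,0]]))-90)
G=[atz(*T(*c),.05) for c in [(119,155),(275,147),(287,347),(133,357)]];G=np.array(G);print(np.round(G,4))
for i,j in [(0,3),(1,2)]: print('yaw',np.degrees(np.arctan2(*(G[i]-G[j])[[1,0]])))
v=(st[0]-kn[0])[:2];print('yaw knob',np.degrees(np.arctan2(v[1],v[0])),np.hypot(*v))
m=(mk[0]-st[0])[:2];print('mark dir',np.degrees(np.arctan2(m[1],m[0])),np.hypot(*m))
# bystanders
print('block',tri(('top0',402,199),('side0',296,330)),'slug',tri(('top0',399,254),('side0',216,314)),'bush',tri(('top0',188,165),('side0',341,150)))
E
```

```text
stud (array([ 0.60604551, -0.26438374,  0.09804353]), [np.float64(0.7), np.float64(0.7)]) knob (array([ 0.51695191, -0.27063063,  0.07321959]), [np.float64(0.9), np.float64(0.9)]) mark (array([ 0.62097943, -0.26992512,  0.08737319]), [np.float64(0.8), np.float64(0.8)])
knob72 [ 0.51620844 -0.27088121  0.072     ]
stud100 [ 0.60487849 -0.26448484  0.1       ]
knob72s [ 0.51765893 -0.26899169  0.072     ]
stud100s [ 0.60673981 -0.26624699  0.1       ]
[[ 0.6648 -0.2194  0.02  ]
 [ 0.6717 -0.3004  0.02  ]
 [ 0.5477 -0.3093  0.02  ]
 [ 0.5432 -0.2278  0.02  ]]
yaw 3.989493688714471
yaw 4.132911155841935
yaw2 4.83140314117432
yaw2 3.147885233632323
[[ 0.6375 -0.235   0.05  ]
 [ 0.6415 -0.2884  0.05  ]
 [ 0.5718 -0.2933  0.05  ]
 [ 0.5673 -0.2412  0.05  ]]
yaw 5.0922193812861005
yaw 4.0492874735184285
yaw knob 4.010785158608539 0.08931233843940019
mark dir -20.35786882617818 0.01592887055649974
block (array([ 0.59400103, -0.52177012,  0.0382451 ]), [np.float64(2.6), np.float64(2.6)]) slug (array([ 0.4583163 , -0.50883153,  0.04917301]), [np.float64(0.5), np.float64(0.5)]) bush (array([0.66853216, 0.00077069, 0.0352439 ]), [np.float64(2.3), np.float64(2.3)])
```

arm_command([
  {"dx": 3.08,"dy": -1.45,"grip": 1},
  {"dx": 3.08,"dy": -1.45,"grip": 1},
  {"dx": 3.08,"dy": -1.45,"grip": 1},
  {"dx": 3.08,"dy": -1.45,"grip": 1},
  {"dx": 3.08,"dy": -1.45,"grip": 1},
  {"dx": 3.08,"dy": -1.45,"grip": 1},
  {"dx": 3.08,"dy": -1.45,"grip": 1},
  {"dx": 3.08,"dy": -1.45,"grip": 1},
  {"dx": 3.08,"dy": -1.45,"grip": 1},
  {"dx": 3.08,"dy": -1.45,"grip": 1},
  {"dx": 3.08,"dy": -1.45,"grip": 1},
  {"dx": 3.08,"dy": -1.45,"grip": 1},
])

```text
validation failed for argument at $.mo...
```

arm_command([
  {"turn": 6.4,"grip": 1},
  {"turn": 6.4,"grip": 1},
  {"turn": 6.3,"grip": 1},
  {"grip": 1},
  {"grip": 1},
])

```text
validation failed for argument at $.mo...
```

```bash
python3 - <<'E'
from h import *
print('clutter',tri(('top0',309,227.5),('side0',268,240)))
d=snap('wrist','w1'); s=get_state(); print(s['tcp_pos'],s['tool_rot'],-d['R'].T@d['t'])
for n,X in [('knob',(.5168,-.2700,.072)),('stud',(.606,-.2648,.1))]: print(n,proj('w1',X))
E
```

```text
clutter (array([ 0.52252234, -0.29846927,  0.01793732]), [np.float64(2.3), np.float64(2.3)])
[ 0.24488504 -0.57473852  0.23083444] [-3.14074943e+00  1.83710423e-05  4.02787509e-01] [ 0.31260007 -0.54505364  0.37418448]
knob [7.3, -377.6]
stud [-6.3, -683.0]
```

View pics/w1.png

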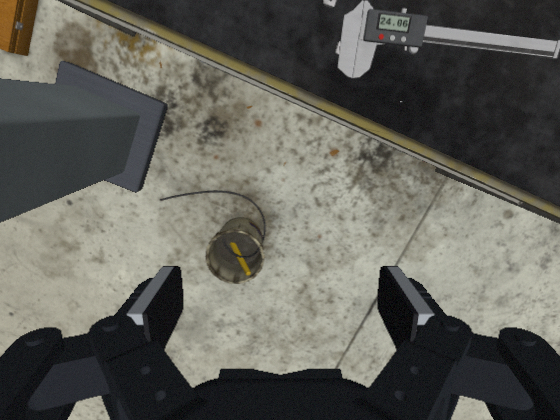

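The moves were refused, so the arm is still at its start pose. The wrist picture shows only the bench edge, the caliper and the open fingers. I'll retry with every field given in each row.

arm_command([
  {"grip": 1,"dx": 3.08,"dy": -1.45,"dz": 0,"turn": 0},
  {"grip": 1,"dx": 3.08,"dy": -1.45,"dz": 0,"turn": 0},
  {"grip": 1,"dx": 3.08,"dy": -1.45,"dz": 0,"turn": 0},
  {"grip": 1,"dx": 3.08,"dy": -1.45,"dz": 0,"turn": 0},
  {"grip": 1,"dx": 3.08,"dy": -1.45,"dz": 0,"turn": 0},
  {"grip": 1,"dx": 3.08,"dy": -1.45,"dz": 0,"turn": 0},
  {"grip": 1,"dx": 3.08,"dy": -1.45,"dz": 0,"turn": 0},
  {"grip": 1,"dx": 3.08,"dy": -1.45,"dz": 0,"turn": 0},
  {"grip": 1,"dx": 3.08,"dy": -1.45,"dz": 0,"turn": 0},
  {"grip": 1,"dx": 3.08,"dy": -1.45,"dz": 0,"turn": 0},
  {"grip": 1,"dx": 3.08,"dy": -1.45,"dz": 0,"turn": 0},
  {"grip": 1,"dx": 3.08,"dy": -1.45,"dz": 0,"turn": 0},
])

```text
t: 1.2
tcp_pos: [0.5177, -0.2686, 0.2313]
tool_rot: [-3.142, 0.0, 0.403]
ft_force: [-0.1, -0.1, -1.3]
grip_width: 0.0853
finger_force: 0.0
```

arm_command([
  {"grip": 1,"dx": 0,"dy": 0,"dz": 0,"turn": 6.4},
  {"grip": 1,"dx": 0,"dy": 0,"dz": 0,"turn": 6.4},
  {"grip": 1,"dx": 0,"dy": 0,"dz": 0,"turn": 6.3},
  {"grip": 1,"dx": 0,"dy": 0,"dz": 0,"turn": 0},
  {"grip": 1,"dx": 0,"dy": 0,"dz": 0,"turn": 0},
])

```text
t: 1.62
tcp_pos: [0.5168, -0.27, 0.2312]
tool_rot: [-3.141, 0.0, 0.073]
ft_force: [-0.4, -0.6, -0.1]
grip_width: 0.0856
finger_force: 0.0
```

```bash
python3 - <<'E'
from h import *
d=snap('wrist','w2'); s=get_state(); print(s['tcp_pos'],s['tool_rot'],-d['R'].T@d['t'])
for n,X in [('knob',(.5168,-.2700,.072)),('stud',(.606,-.2648,.1))]: print(n,proj('w2',X))
E
```

```text
[ 0.51670039 -0.27005177  0.23119756] [-3.14148599e+00  1.62086843e-04  7.31577204e-02] [ 0.59019893 -0.26389704  0.37458825]
knob [280.8, 189.7]
stud [282.7, 86.3]
```

View pics/w2.png

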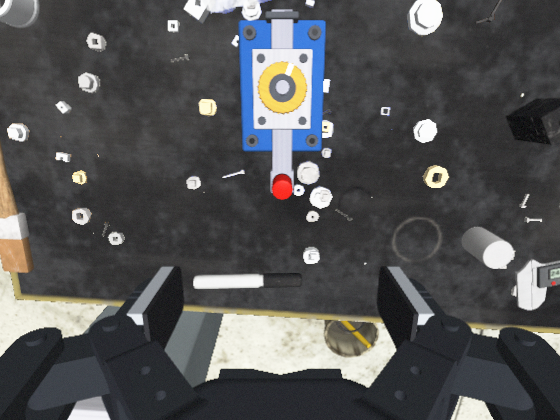

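The wrist view shows the stud top at (282.5,86.5) and the knob top at about (282,189). Both are within 2 px of what the two-view fix predicts, so the knob position holds. I'll go straight down and grip.

arm_command([
  {"grip": 1,"dx": 0,"dy": 0,"dz": 2.7,"turn": 0},
  {"grip": 1,"dx": 0,"dy": 0,"dz": 2.7,"turn": 0},
  {"grip": 1,"dx": 0,"dy": 0,"dz": 2.7,"turn": 0},
  {"grip": 1,"dx": 0,"dy": 0,"dz": 2.7,"turn": 0},
  {"grip": 1,"dx": 0,"dy": 0,"dz": 2.7,"turn": 0},
  {"grip": 1,"dx": 0,"dy": 0,"dz": 2.7,"turn": 0},
  {"grip": 1,"dx": 0,"dy": 0,"dz": 2.6,"turn": 0},
  {"grip": 1,"dx": 0,"dy": 0,"dz": 0,"turn": 0},
  {"grip": 1,"dx": 0,"dy": 0,"dz": 0,"turn": 0},
])

```text
t: 2.42
tcp_pos: [0.5158, -0.2698, 0.0425]
tool_rot: [-3.14, 0.003, 0.071]
ft_force: [-0.3, -0.3, 0.2]
grip_width: 0.0858
finger_force: 0.0
```

arm_command([
  {"grip": -1,"dx": 0,"dy": 0,"dz": 0,"turn": 0},
  {"grip": -1,"dx": 0,"dy": 0,"dz": 0,"turn": 0},
  {"grip": -1,"dx": 0,"dy": 0,"dz": 0,"turn": 0},
  {"grip": -1,"dx": 0,"dy": 0,"dz": 0,"turn": 0},
  {"grip": -1,"dx": 0,"dy": 0,"dz": 0,"turn": 0},
  {"grip": -1,"dx": 0,"dy": 0,"dz": 0,"turn": 0},
  {"grip": -1,"dx": 0,"dy": 0,"dz": 0,"turn": 0},
  {"grip": -1,"dx": 0,"dy": 0,"dz": 0,"turn": 0},
  {"grip": -1,"dx": 0,"dy": 0,"dz": 0,"turn": 0},
  {"grip": -1,"dx": 0,"dy": 0,"dz": 0,"turn": 0},
])

```text
t: 3.25
tcp_pos: [0.5179, -0.2715, 0.0445]
tool_rot: [3.139, -0.002, 0.07]
ft_force: [-1.1, -4.9, 5.0]
grip_width: 0.0182
finger_force: 58.7
```

arm_command([
  {"grip": -1,"dx": -0.3,"dy": 0,"dz": 0,"turn": 0},
  {"grip": -1,"dx": -0.3,"dy": 0,"dz": 0,"turn": 0},
  {"grip": -1,"dx": -0.3,"dy": 0,"dz": 0,"turn": 0},
  {"grip": -1,"dx": -0.3,"dy": 0,"dz": 0,"turn": 0},
  {"grip": -1,"dx": -0.3,"dy": 0,"dz": 0,"turn": 0},
  {"grip": -1,"dx": -0.3,"dy": 0,"dz": 0,"turn": 0},
  {"grip": -1,"dx": -0.3,"dy": 0,"dz": 0,"turn": 0},
  {"grip": -1,"dx": -0.3,"dy": 0,"dz": 0,"turn": 0},
  {"grip": -1,"dx": 0,"dy": 0,"dz": 0,"turn": 0},
  {"grip": -1,"dx": 0,"dy": 0,"dz": 0,"turn": 0},
])

```text
t: 4.08
tcp_pos: [0.4953, -0.2732, 0.0445]
tool_rot: [3.138, -0.005, 0.069]
ft_force: [6.0, -3.6, -1.1]
grip_width: 0.0181
finger_force: 58.9
```

arm_command([
  {"grip": -1,"dx": -0.2,"dy": 0,"dz": 0,"turn": 0},
  {"grip": -1,"dx": -0.2,"dy": 0,"dz": 0,"turn": 0},
  {"grip": -1,"dx": 0,"dy": 0,"dz": 0,"turn": 0},
  {"grip": -1,"dx": 0,"dy": 0,"dz": 0,"turn": 0},
])

```text
t: 4.42
tcp_pos: [0.4916, -0.2735, 0.0445]
tool_rot: [3.138, -0.005, 0.069]
ft_force: [6.8, -4.0, -0.8]
grip_width: 0.0185
finger_force: 58.9
```

arm_command([
  {"grip": -1,"dx": -0.2,"dy": 0,"dz": 0,"turn": 0},
  {"grip": -1,"dx": -0.2,"dy": 0,"dz": 0,"turn": 0},
  {"grip": -1,"dx": 0,"dy": 0,"dz": 0,"turn": 0},
  {"grip": -1,"dx": 0,"dy": 0,"dz": 0,"turn": 0},
])

```text
t: 4.75
tcp_pos: [0.4913, -0.2736, 0.0446]
tool_rot: [3.137, -0.012, 0.068]
ft_force: [22.7, 2.2, -13.3]
grip_width: 0.0183
finger_force: 59.4
```

The stop is reached: the force jumped to 23 N with almost no travel. The knob now gives the nut axis as (0.606, -0.2655), which agrees with the cameras. I'll relax, release, rise and turn the wrist back for the screwing stroke.

arm_command([
  {"grip": -1,"dx": 0.3,"dy": 0,"dz": 0,"turn": 0},
  {"grip": -1,"dx": 0,"dy": 0,"dz": 0,"turn": 0},
  {"grip": 1,"dx": 0,"dy": 0,"dz": 0,"turn": 0},
  {"grip": 1,"dx": 0,"dy": 0,"dz": 0,"turn": 0},
  {"grip": 1,"dx": 0,"dy": 0,"dz": 0,"turn": 0},
  {"grip": 1,"dx": 0,"dy": 0,"dz": 0,"turn": 0},
  {"grip": 1,"dx": 0,"dy": 0,"dz": -2.5,"turn": 0},
  {"grip": 1,"dx": 0,"dy": 0,"dz": -2.5,"turn": 0},
  {"grip": 1,"dx": 0,"dy": 0,"dz": -2.5,"turn": 0},
  {"grip": 1,"dx": 0,"dy": 0,"dz": -2.5,"turn": 0},
  {"grip": 1,"dx": 0,"dy": 0,"dz": -2,"turn": 0},
  {"grip": 1,"dx": 0,"dy": 0,"dz": 0,"turn": 0},
])

```text
t: 5.75
tcp_pos: [0.4897, -0.2732, 0.1674]
tool_rot: [3.138, -0.005, 0.069]
ft_force: [0.8, -0.9, -0.2]
grip_width: 0.0853
finger_force: 0.0
```

arm_command([
  {"grip": 1,"dx": 2.8,"dy": 0,"dz": 0,"turn": 0},
  {"grip": 1,"dx": 2.9,"dy": 0,"dz": 0,"turn": 0},
  {"grip": 1,"dx": 2.9,"dy": 0,"dz": 0,"turn": 0},
  {"grip": 1,"dx": 2.9,"dy": 0,"dz": 0,"turn": 0},
  {"grip": 1,"dx": 0,"dy": 0,"dz": 0,"turn": -7},
  {"grip": 1,"dx": 0,"dy": 0,"dz": 0,"turn": -7},
  {"grip": 1,"dx": 0,"dy": 0,"dz": 0,"turn": -7},
  {"grip": 1,"dx": 0,"dy": 0,"dz": 0,"turn": -7},
  {"grip": 1,"dx": 0,"dy": 0,"dz": 0,"turn": -7},
  {"grip": 1,"dx": 0,"dy": 0,"dz": 0,"turn": -7},
  {"grip": 1,"dx": 0,"dy": 0,"dz": 0,"turn": -7},
  {"grip": 1,"dx": 0,"dy": 0,"dz": 0,"turn": -7},
])

```text
t: 6.75
tcp_pos: [0.6019, -0.2639, 0.1623]
tool_rot: [-3.14, 0.0, 1.053]
ft_force: [-0.1, -0.2, -0.0]
grip_width: 0.0854
finger_force: 0.0
```

arm_command([
  {"grip": 1,"dx": 0,"dy": 0,"dz": 0,"turn": -7},
  {"grip": 1,"dx": 0,"dy": 0,"dz": 0,"turn": -7},
  {"grip": 1,"dx": 0,"dy": 0,"dz": 0,"turn": -7},
  {"grip": 1,"dx": 0,"dy": 0,"dz": 0,"turn": -7},
  {"grip": 1,"dx": 0,"dy": 0,"dz": 0,"turn": -7},
  {"grip": 1,"dx": 0,"dy": 0,"dz": 0,"turn": -7},
  {"grip": 1,"dx": 0,"dy": 0,"dz": 0,"turn": -7},
  {"grip": 1,"dx": 0,"dy": 0,"dz": 0,"turn": -7},
  {"grip": 1,"dx": 0,"dy": 0,"dz": 0,"turn": -7},
  {"grip": 1,"dx": 0,"dy": 0,"dz": 0,"turn": -7},
  {"grip": 1,"dx": 0,"dy": 0,"dz": 0,"turn": 0},
  {"grip": 1,"dx": 0,"dy": 0,"dz": 0,"turn": 0},
])

```text
t: 7.75
tcp_pos: [0.6021, -0.2639, 0.1626]
tool_rot: [-3.141, -0.001, 2.265]
ft_force: [-0.1, -0.5, -0.5]
grip_width: 0.0854
finger_force: 0.0
```

```bash
python3 - <<'E'
from h import *
s=get_state(); p=s['tcp_pos']; y=s['tool_rot'][2]; print(s['qpos'],p,s['tool_rot'],s['ft_force'])
d=np.array([.606,-.2655])-p[:2]; print('dx,dy cm',100*(d[0]*np.cos(y)+d[1]*np.sin(y)),100*(d[0]*np.sin(y)-d[1]*np.cos(y)),'dz',100*(p[2]-(.0777-.0187)))
snap('top','t3');im=cv2.imread('pics/t3.png')[155:255,250:340];cv2.imwrite('pics/c3.png',cv2.resize(im,None,fx=5,fy=5,interpolation=cv2.INTER_CUBIC))
E
```

```text
[-4.15380237e-01  4.69700307e-01  1.61843061e+00  1.40718534e-05
  1.05459150e+00 -1.10919209e+00] [ 0.6021309  -0.26392153  0.16256891] [-3.14110043e+00 -1.01696403e-03  2.26460098e+00] [-0.09684662 -0.50307222 -0.48637283]
dx,dy cm -0.368771248658607 0.19652557041266633 dz 10.356891126550478
```

View pics/c3.png

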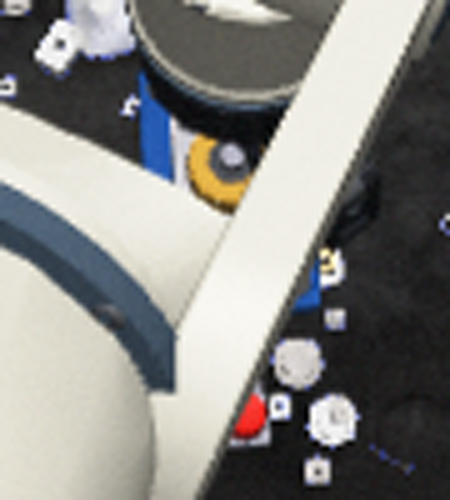

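The arm hides most of the clamp, but the knob shows at about (299,237) in the full picture. It was at (298,226), so it has moved about 26 mm, and the bar is staying out. Now I'll grip the nut.

arm_command([
  {"grip": 1,"dx": -0.37,"dy": 0.2,"dz": 0,"turn": 0},
  {"grip": 1,"dx": 0,"dy": 0,"dz": 2.1,"turn": 0},
  {"grip": 1,"dx": 0,"dy": 0,"dz": 2.1,"turn": 0},
  {"grip": 1,"dx": 0,"dy": 0,"dz": 2.1,"turn": 0},
  {"grip": 1,"dx": 0,"dy": 0,"dz": 2.1,"turn": 0},
  {"grip": 1,"dx": 0,"dy": 0,"dz": 2.1,"turn": 0},
  {"grip": 1,"dx": 0,"dy": 0,"dz": 0,"turn": 0},
  {"grip": 1,"dx": 0,"dy": 0,"dz": 0,"turn": 0},
])

```text
t: 8.47
tcp_pos: [0.6059, -0.2654, 0.0574]
tool_rot: [-3.141, -0.002, 2.267]
ft_force: [-0.2, -0.5, 0.4]
grip_width: 0.0856
finger_force: 0.0
```

arm_command([
  {"grip": -1,"dx": 0,"dy": 0,"dz": 0,"turn": 0},
  {"grip": -1,"dx": 0,"dy": 0,"dz": 0,"turn": 0},
  {"grip": -1,"dx": 0,"dy": 0,"dz": 0,"turn": 0},
  {"grip": -1,"dx": 0,"dy": 0,"dz": 0,"turn": 0},
  {"grip": -1,"dx": 0,"dy": 0,"dz": 0,"turn": 0},
  {"grip": -1,"dx": 0,"dy": 0,"dz": 0,"turn": 0},
  {"grip": -1,"dx": 0,"dy": 0,"dz": 0,"turn": 0},
  {"grip": -1,"dx": 0,"dy": 0,"dz": 0,"turn": 0},
])

```text
t: 9.13
tcp_pos: [0.6069, -0.2661, 0.0599]
tool_rot: [3.141, 0.002, 2.269]
ft_force: [-3.1, -0.7, 7.0]
grip_width: 0.0385
finger_force: 59.5
```

arm_command([
  {"grip": -1,"dx": 0,"dy": 0,"dz": 0.008,"turn": 7},
  {"grip": -1,"dx": 0,"dy": 0,"dz": 0.008,"turn": 7},
  {"grip": -1,"dx": 0,"dy": 0,"dz": 0.008,"turn": 7},
  {"grip": -1,"dx": 0,"dy": 0,"dz": 0.008,"turn": 7},
  {"grip": -1,"dx": 0,"dy": 0,"dz": 0.008,"turn": 7},
  {"grip": -1,"dx": 0,"dy": 0,"dz": 0.008,"turn": 7},
  {"grip": -1,"dx": 0,"dy": 0,"dz": 0.008,"turn": 7},
  {"grip": -1,"dx": 0,"dy": 0,"dz": 0.008,"turn": 7},
  {"grip": -1,"dx": 0,"dy": 0,"dz": 0.008,"turn": 7},
  {"grip": -1,"dx": 0,"dy": 0,"dz": 0.008,"turn": 7},
  {"grip": -1,"dx": 0,"dy": 0,"dz": 0,"turn": 0},
])

```text
t: 10.05
tcp_pos: [0.6054, -0.2663, 0.0591]
tool_rot: [-3.141, 0.001, 1.039]
ft_force: [-8.2, -3.0, 12.1]
grip_width: 0.0386
finger_force: 59.8
```

arm_command([
  {"grip": -1,"dx": 0,"dy": 0,"dz": 0.008,"turn": 7},
  {"grip": -1,"dx": 0,"dy": 0,"dz": 0.008,"turn": 7},
  {"grip": -1,"dx": 0,"dy": 0,"dz": 0.008,"turn": 7},
  {"grip": -1,"dx": 0,"dy": 0,"dz": 0.008,"turn": 7},
  {"grip": -1,"dx": 0,"dy": 0,"dz": 0.008,"turn": 7},
  {"grip": -1,"dx": 0,"dy": 0,"dz": 0.008,"turn": 7},
  {"grip": -1,"dx": 0,"dy": 0,"dz": 0.008,"turn": 7},
  {"grip": -1,"dx": 0,"dy": 0,"dz": 0.008,"turn": 7},
  {"grip": -1,"dx": 0,"dy": 0,"dz": 0.008,"turn": 7},
  {"grip": -1,"dx": 0,"dy": 0,"dz": 0,"turn": 0},
  {"grip": -1,"dx": 0,"dy": 0,"dz": 0,"turn": 0},
])

```text
t: 10.97
tcp_pos: [0.6046, -0.265, 0.0583]
tool_rot: [-3.141, 0.003, -0.054]
ft_force: [-11.7, 4.0, 15.9]
grip_width: 0.0388
finger_force: 60.2
```

```bash
python3 -c "
from h import *
s=get_state();print(s['tool_rot'],s['tcp_pos'],s['moment'],s['ft_force'],s['qpos'][5],s['effort'][5])"
```

```text
[-3.14053108  0.00342218 -0.05377635] [ 0.60464676 -0.26498215  0.05831237] [ 0.55080696  1.72708181 -0.09831851] [-11.73798337   3.96464285  15.89330603] 1.2095621791672329 0.39889887906610966
```

arm_command([
  {"grip": -1,"dx": 0,"dy": 0,"dz": 0,"turn": 5},
  {"grip": -1,"dx": 0,"dy": 0,"dz": 0,"turn": 5},
  {"grip": -1,"dx": 0,"dy": 0,"dz": 0,"turn": 5},
  {"grip": -1,"dx": 0,"dy": 0,"dz": 0,"turn": 0},
  {"grip": -1,"dx": 0,"dy": 0,"dz": 0,"turn": 0},
])

```text
t: 11.38
tcp_pos: [0.6047, -0.2646, 0.0582]
tool_rot: [-3.141, 0.004, -0.315]
ft_force: [-9.7, 5.6, 14.7]
grip_width: 0.0385
finger_force: 60.0
```

```bash
python3 -c "
from h import *
s=get_state();print(s['tool_rot'],s['tcp_pos'],s['moment'],s['ft_force'],s['qpos'][5],s['effort'][5])"
```

```text
[-3.14099429  0.00374121 -0.31542326] [ 0.60469327 -0.26463613  0.05815644] [ 0.85835117  1.64313321 -0.12495437] [-9.70759239  5.63971521 14.69657471] 1.4711199640259733 0.25090296752750874
```

arm_command([
  {"grip": -1,"dx": 0,"dy": 0,"dz": 0,"turn": 4},
  {"grip": -1,"dx": 0,"dy": 0,"dz": 0,"turn": 4},
  {"grip": -1,"dx": 0,"dy": 0,"dz": 0,"turn": 0},
  {"grip": -1,"dx": 0,"dy": 0,"dz": 0,"turn": 0},
])

```text
t: 11.72
tcp_pos: [0.6048, -0.2645, 0.0581]
tool_rot: [-3.141, 0.004, -0.455]
ft_force: [-10.0, 5.9, 13.1]
grip_width: 0.039
finger_force: 59.9
```

```bash
python3 -c "
from h import *
s=get_state();print(s['tool_rot'],s['tcp_pos'],s['moment'],s['ft_force'],s['qpos'][5],s['effort'][5])"
```

```text
[-3.14129984  0.00381923 -0.45498976] [ 0.6047626  -0.26448003  0.0580972 ] [ 0.93984995  1.49847007 -0.08738303] [-9.99972726  5.90773094 13.08807266] 1.6106437646305567 0.1842362293973565
```

arm_command([
  {"grip": -1,"dx": 0,"dy": 0,"dz": 0,"turn": 4},
  {"grip": -1,"dx": 0,"dy": 0,"dz": 0,"turn": 4},
  {"grip": -1,"dx": 0,"dy": 0,"dz": 0,"turn": 0},
  {"grip": -1,"dx": 0,"dy": 0,"dz": 0,"turn": 0},
])

```text
t: 12.05
tcp_pos: [0.6064, -0.2654, 0.0581]
tool_rot: [3.141, -0.0, -0.593]
ft_force: [-4.5, 2.1, 7.7]
grip_width: 0.0384
finger_force: 60.1
```

```bash
python3 -c "
from h import *
s=get_state();print(s['tool_rot'],s['tcp_pos'],s['moment'],s['ft_force'],s['qpos'][5],s['effort'][5])"
```

```text
[ 3.14149188e+00 -9.61657887e-05 -5.93471249e-01] [ 0.60641917 -0.26537214  0.05807133] [0.22621033 0.4780443  0.24669618] [-4.45923991  2.05313731  7.68931045] 1.7496604370444455 0.5008980631828308
```

arm_command([
  {"grip": -1,"dx": 0,"dy": 0,"dz": 0,"turn": 4},
  {"grip": -1,"dx": 0,"dy": 0,"dz": 0,"turn": 0},
  {"grip": -1,"dx": 0,"dy": 0,"dz": 0,"turn": 0},
])

```text
t: 12.3
tcp_pos: [0.6072, -0.266, 0.0581]
tool_rot: [3.141, -0.002, -0.661]
ft_force: [-0.6, 1.5, 7.0]
grip_width: 0.0382
finger_force: 60.8
```

```bash
python3 -c "
from h import *
s=get_state();print(s['tool_rot'],s['tcp_pos'],s['moment'],s['ft_force'],s['qpos'][5],s['effort'][5])"
```

```text
[ 3.14147188e+00 -2.02273172e-03 -6.60697504e-01] [ 0.60721572 -0.26601503  0.05809894] [-0.12917766  0.09655847  0.93795483] [-0.63295096  1.50789032  6.97477747] 1.8171523313133178 1.1977984383702278
```

The nut has bottomed out: the moment rose to 0.94 N m against 0.06 N m of running friction, after about 2.8 rad (2.72 rad seen by camera). First contact was at a tool yaw of about -0.57, so the target is about +1.0. I'll back off 94 degrees.

arm_command([
  {"grip": -1,"dx": 0,"dy": 0,"dz": 0,"turn": -5},
  {"grip": -1,"dx": 0,"dy": 0,"dz": -0.008,"turn": -7},
  {"grip": -1,"dx": 0,"dy": 0,"dz": -0.008,"turn": -7},
  {"grip": -1,"dx": 0,"dy": 0,"dz": -0.008,"turn": -7},
  {"grip": -1,"dx": 0,"dy": 0,"dz": -0.008,"turn": -7},
  {"grip": -1,"dx": 0,"dy": 0,"dz": -0.008,"turn": -7},
  {"grip": -1,"dx": 0,"dy": 0,"dz": -0.008,"turn": -7},
  {"grip": -1,"dx": 0,"dy": 0,"dz": -0.008,"turn": -7},
  {"grip": -1,"dx": 0,"dy": 0,"dz": -0.008,"turn": -7},
  {"grip": -1,"dx": 0,"dy": 0,"dz": -0.008,"turn": -7},
  {"grip": -1,"dx": 0,"dy": 0,"dz": -0.008,"turn": -7},
])

```text
t: 13.22
tcp_pos: [0.6072, -0.2643, 0.0589]
tool_rot: [-3.141, -0.002, 0.652]
ft_force: [-1.1, 8.0, 10.5]
grip_width: 0.0385
finger_force: 60.9
```

arm_command([
  {"grip": -1,"dx": 0,"dy": 0,"dz": -0.008,"turn": -7},
  {"grip": -1,"dx": 0,"dy": 0,"dz": -0.008,"turn": -7},
  {"grip": -1,"dx": 0,"dy": 0,"dz": 0,"turn": -5},
  {"grip": -1,"dx": 0,"dy": 0,"dz": 0,"turn": 0},
  {"grip": -1,"dx": 0,"dy": 0,"dz": 0,"turn": 0},
  {"grip": -1,"dx": 0,"dy": 0,"dz": 0,"turn": 0},
  {"grip": -1,"dx": 0,"dy": 0,"dz": 0,"turn": 0},
])

```text
t: 13.8
tcp_pos: [0.6069, -0.2639, 0.0591]
tool_rot: [-3.141, -0.002, 0.978]
ft_force: [-2.6, 9.0, 10.1]
grip_width: 0.0384
finger_force: 61.2
```

```bash
python3 - <<'E'
from h import *
s=get_state();print(s['t'],s['tool_rot'],s['tcp_pos'],s['moment'],s['ft_force'])
snap('side','s4');snap('wrist','w4')
a=cv2.resize(cv2.imread('pics/s4.png')[175:265,240:330],(540,540),interpolation=cv2.INTER_CUBIC)
b=cv2.resize(cv2.imread('pics/w4.png'),(260,195));b=cv2.copyMakeBorder(b,0,345,0,0,cv2.BORDER_CONSTANT)
cv2.imwrite('pics/c4.png',np.hstack([a,b]))
g=np.radians(4.1)
for q in (0,1.27,1.57,1.87):
  an=g+np.pi+q; X=[.606+.019*np.cos(an),-.265+.019*np.sin(an),.086+q*.004/6.283]; u=np.array(proj('s4',X)); print(q,(u-[240,175])*6)
print('knob out',(np.array(proj('s4',[.4913,-.2736,.072]))-[240,175])*6,'stud',(np.array(proj('s4',[.606,-.265,.1]))-[240,175])*6)
E
```

```text
13.8 [-3.14071136e+00 -2.31005344e-03  9.77679165e-01] [ 0.60687961 -0.26392616  0.05906912] [ 1.69959982  0.19630049 -0.01183059] [-2.58049476  9.03129782 10.05248396]
0 [363.6 190.8]
1.27 [405.6 227.4]
1.57 [423.  229.2]
1.87 [440.4 227.4]
knob out [ 73.2 219. ] stud [423.  160.2]
```

View pics/c4.png

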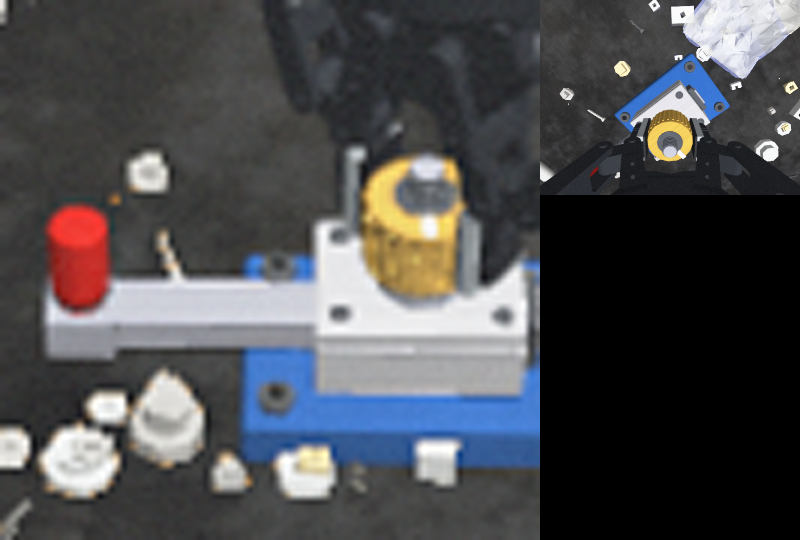

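The side crop shows the white mark end at (429,228) against (423,229) predicted for 1.57 rad. Allowing for the stud's own +3 px offset, the nut stands at about 1.6 rad. The knob is at (79,220) against (73,219) predicted for full out, so the bar is still out. The fingers grip with about 61 N, so I'm handing in.

```bash
python3 -c "
from workcell import *
print(sign_off())"
```

```text
the job is handed in; nothing more can be done
None
```

The job is handed in, verdict not shown: the bar is out at its stop, and the nut was bottomed out and backed off to about 1.6 rad (a quarter turn is 1.57), still gripped with about 61 N; the arm stayed well clear of the bystanders, which I did not re-check at the end.

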